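Make up the belt tray and the stitching chute

ROBOT

A 6-joint arm with a two-finger parallel gripper is mounted at the origin on the work surface. World frame = base frame: x ahead of the robot, y to its left, z up, the work surface at z = 0. Lengths are in m, angles in rad, forces in N, time in s.
With the tool pointing down it reaches from about 0.425 to 1.125 m from the base axis. Payload 14.9 kg.
Tool frame: the origin (TCP) lies at the very end of the fingers, on their centre line; the grasp point (between the pads) lies 19 mm behind it; z points along the fingers, y is the line along which they close (so a half turn about z gives the same grasp; the last joint's range is limited). The gripper opens to 91 mm and grips with 3 to 60 N. Pads are 32 mm wide; open, the fingers measure 118 mm over their backs; the gripper's body (76 mm by 178 mm) begins 60 mm behind the grasp point.
Start: joints at [-1.363, 0.379, 1.734, -0, 1.028, -0.033], TCP at [0.167, -0.68, 0.193] pointing down, gripper open.
Joint ranges: [-2.77, 2.77], [-0.74, 2.19], [0, 2.66], [-1.06, 4.2], [0.31, 2.87], [-3.08, 3.08]. Speed limits (rad/s): [1.89, 1.89, 2.39, 3.14, 3.14, 3.14].

INTERFACE

Orientations are given as [roll, pitch, yaw] about the fixed x, y, z axes, in that order (R = Rz(yaw) Ry(pitch) Rx(roll)).
In Python, from station import r gives the robot as it stands. The module is installed in compiled form; this text tells all that it offers.
- The arm moves only by the tool play_rows, never from a script. Its argument "deltas" is a list of rows, each a list of 3 entries, a list of its own where there are three numbers: the turn, a rotation vector about the tool's x, y, z in degrees, then the shift along the tool's x, y, z in m, then the finger opening in m, from 0 to 0.0912. A call has 1 to 10 rows; each row shifts and turns the commanded pose from where the row before left it, along the tool's axes as they then stand; what a row does not reach is not made up. A row lasts 1/10 s, in which the tool goes at most 50 mm and 8.59 degrees, less where a joint would pass 70% of its speed; a pose out of reach is approached as far as the arm can. A call is refused whole if a number of a shift passes 0.05 or a number of a turn 8.59, either way. A call with a gripper value outside its range is refused whole. The fingers move at their own pace and stop on an object; "newtons" is the grip in N (left out, the last holds). Time passes only in rows, so rows that do not move let the fingers close. It gives the time, the measured TCP pose, the force, the opening and the grip force at its end, in the units of the state.
- r.sense(): the state, without advancing time (a new reading comes with each control period).
- r.camera(name): name is "scene" or "top" or "wrist"; returns (picture, depth): 420x560x3 uint8, red, green, blue; 420x560 float32, m along the optical axis (not along the pixel's ray), 0 where there is no reading.
- r.get_calibration(name): a dict with "fx", "fy", "cx", "cy" (pixels), "R" (3x3) and "t" (3): a world point X has camera coordinates R X + t. Camera axes: x right, y down, z forward; pixel columns grow to the right and rows downward; lengths in m; the calibration is good to about 2 mm. A picture is of the moment at which its call begins: read the wrist's pose just before it. get_calibration takes no time and is no camera call; for the wrist camera it gives the pose at the moment of the call.
- r.job_done(): hands the job in; it is judged then, once.
The state is a dict: "t": time; "joint_pos": joint angles; "joint_vel": joint speeds; "joint_efforts": joint torques, N m; "tcp_pos": TCP position; "orientation": TCP orientation; "force": force on the tool from outside, world axes, zero at the start; "wrist_torque": the same for the moment, N m; "gripper_width": finger opening in m; "grip_force": force on a finger pad.
Only numpy, scipy, OpenCV 4.12 (cv2) and the standard library are available. Lean on these libraries where they do the work, as an engineer would, in place of code of your own. Each camera call takes 0.05 s, during which the arm holds its last target. There are 200 camera calls.

TASK

Make up two kits from the stock on the cutting mat. Belt kit, in the wooden tray: lay the edge slicker along the narrow slot, and put the tall thread spool (standing upright) and the buckle (flat) side by side on the floor of the wide bay. Stitching kit, on the slanted chute: the wax cake at the bottom against the stop and the round tin next above it, resting flat on the chute against the cake; leave the short bobbin and the sharpening stone where they are.

Things in the scene. Friction and masses are not known exactly. Their poses are not given: they have to be found in the camera images.
- cake_c (a point): Wax cake: smooth ochre disc, diameter 44, height 24, about 40 g, flat on the table at the start. The point is its centre (12 above its underside), z up its axis.
- tin_c (a point): Closed steel tin: plain round grey metal disc-like tin, diameter 56, height 34, about 120 g, standing at the start; the widest round thing of the stock. The point is its centre (17 above its underside), z up its axis.
- spool_c (a point): Tall thread spool: cream thread with pale wooden end discs, diameter 44, height 60, about 70 g, standing at the start. The point is its centre (30 above its underside), z up its axis.
- slicker_c (a point): Edge slicker: dark wooden bar 100 long (its x), 26 wide (its y), 22 high (z), with three dark grooves near one end, about 50 g, lying flat. The point is its centre (11 above its underside).
- buckle_c (a point): Steel buckle: rectangular steel frame with a middle bar, 60 long (its x), 40 wide (its y), 12 thick (z), about 80 g, lying flat. The point is its centre (6 above its underside); it can be gripped across the 40 mm width.
- tray: Fixed open wooden tray, 220 long (its x), 188 wide (y); walls 6 thick, 16 high, floor 5 thick. Origin: centre of its underside. A divider, high as the walls, runs along x at y = 27 to 33 mm: narrow slot (55 wide, 208 long) on its +y side, centre y = 60.5; wide bay (115 wide, 208 long) on its -y side, centre y = -30.5. Tray and chute stand at either side of the mat, either way round.
- chute: Fixed chute: slippery aluminium sheet on a wooden stand, sloping 20 degrees down to its +x; things let go on it slide to the stop. Origin: centre of the stand's underside, on the table. Sheet surface from x = -115, z = 100 (mm, top end) to the stop at x = 110, z = 18. Lane 76 wide (y = -38 to 38) between cheeks 6 thick, 8 high above the sheet; stop board 16 high.
- bobbin_c (a point): Short bobbin, not part of any kit: wound like the spool but only 24 high, diameter 32, standing among the stock; the point is its centre. Leave it alone.
- stone_c (a point): Sharpening stone in a wooden holder, not part of any kit: 55 x 160 (its y) x 34 high, lying beyond the stock; the point is its centre. Leave it alone.
Not all that is in view belongs to the job. Of the things like the part that bears slicker_c, leave any that is green or white; of the rest the larger one is meant.

How it is judged:
At the end, for the whole second after the job is handed in: Chute: cake flat on the lane within 14 mm of the stop, tin flat next above it, centres under 60 mm apart. Tray: slicker flat in the slot and along it (0.4 rad), spool upright (0.15 rad) and buckle flat, both on the bay floor. All released and at rest; bobbin and stone moved under 20 mm (x of cake_c in the frame of chute between 0.079 and 0.11 m and y of cake_c in the frame of chute between -0.024 and 0.024 m and z of cake_c in the frame of chute between 0.028 and 0.046 m and angle between each of cake_c, tin_c's own z axis and vertical below 0.55 rad and x of tin_c in the frame of chute between 0.034 and 0.066 m and y of tin_c in the frame of chute between -0.018 and 0.018 m and z of tin_c in the frame of chute between 0.049 and 0.069 m and distance between cake_c and tin_c below 0.06 m and x of slicker_c in the frame of tray between -0.062 and 0.062 m and y of slicker_c in the frame of tray between 0.038 and 0.083 m and z of slicker_c in the frame of tray between 0.01 and 0.022 m and angle between the x axis of slicker_c and the x axis of tray, either way round below 0.4 rad and x of spool_c in the frame of tray between -0.088 and 0.088 m and y of spool_c in the frame of tray between -0.073 and 0.012 m and z of spool_c in the frame of tray between 0.028 and 0.042 m and angle between each of spool_c, buckle_c's own z axis and vertical below 0.15 rad and x of buckle_c in the frame of tray between -0.09 and 0.09 m and y of buckle_c in the frame of tray between -0.074 and 0.013 m and z of buckle_c in the frame of tray between 0.006 and 0.017 m and linear speed of each of cake, tin, spool, slicker, buckle below 0.02 m/s); the robot touches nothing.
It fails at once if the short bobbin is moved by more than 20 mm (distance of bobbin_c from where it was at the start of the episode above 0.02 m).
It fails at once if the sharpening stone is moved by more than 20 mm (distance of stone_c from where it was at the start of the episode above 0.02 m).
It also fails if it takes over 122 s, if anything falls off the work surface, if the arm or the gripper's body presses on something with over 40 N, if the wrist force passes 120 N, or if a joint passes its speed limit or range.

## Working session

There is one attempt and no reset: what is moved stays moved. The work goes in short steps, Python scripts to look and compute and a tool call to move; the robot and the scene stay as the last step left them, time stands still between calls to the robot, and variables do not carry over. Pictures are saved under pics/ and viewed, at most 14 in all, crops included, and the job is handed in when it is done.

Besides the shell and the picture viewer there is one more tool, called after ">>>" by a JSON object that holds its "op" and its "data". play_rows: Moves the arm, as the interface text tells. Its arguments: {"type":"object","properties":{"deltas":{"type":"array"},"newtons":{"type":"number"}},"required":["deltas"]}

```bash
mkdir -p pics; cat > h.py <<'E'
import numpy as np, cv2
from station import r
def snap(n):
    c=r.get_calibration(n); p,d=r.camera(n); np.savez(''+n+'.npz',p=p,d=d,**{k:np.array(v) for k,v in c.items()}); return p,d,c
def pts(d,c):
    v,u=np.indices(d.shape); X=np.stack([(u-c['cx'])/c['fx']*d,(v-c['cy'])/c['fy']*d,d],-1)
    return (X-np.array(c['t']))@np.array(c['R'])
E
python3 - <<'E'
from h import *
for n in ('top','scene'):
    p,d,c=snap(n); cv2.imwrite(f'pics/{n}0.png',cv2.cvtColor(cv2.resize(p,None,fx=1.4,fy=1.4),cv2.COLOR_RGB2BGR)); print(n,c)
print(r.sense())
E
```

```text
top {'fx': 413.9390148293022, 'fy': 413.9390148293022, 'cx': 271.4462852896688, 'cy': 208.2746706302258, 'R': array([[ 0.00201598, -0.99980895,  0.01944198],
       [-0.99909248, -0.00284095, -0.04249882],
       [ 0.04254593, -0.01933866, -0.99890733]]), 't': array([-0.0163447 ,  0.49493349,  1.09531174])}
scene {'fx': 487.31018145032675, 'fy': 487.31018145032675, 'cx': 276.624349229403, 'cy': 216.5622521724122, 'R': array([[-0.08680172,  0.9960745 , -0.01735095],
       [ 0.82830181,  0.0624825 , -0.55678726],
       [-0.55351746, -0.06270191, -0.83047389]]), 't': array([ 0.0593274 , -0.404663  ,  1.48581615])}
{'t': 0.1, 'joint_pos': array([-1.36332600e+00,  3.79338411e-01,  1.73469841e+00,  4.00264020e-06,
        1.02851715e+00, -3.32832725e-02]), 'joint_vel': array([-0.00159611, -0.00159438, -0.00248353, -0.00152636, -0.00061897,
        0.00055411]), 'joint_efforts': array([-2.04198741e-04, -7.65034246e+01, -4.35289264e+01,  6.52428344e-02,
        3.98672582e-02, -2.35093131e-05]), 'tcp_pos': array([ 0.16683592, -0.67945267,  0.19277812]), 'orientation': array([-3.14063198e+00, -3.54144776e-05,  2.40751518e-01]), 'force': array([-0.70654315, -0.63447067, -0.82841833]), 'wrist_torque': array([-0.01087777, -0.00618562,  0.02085093]), 'grip_force': 0.0, 'gripper_width': 0.09146040201121973}
```

View pics/top0.png

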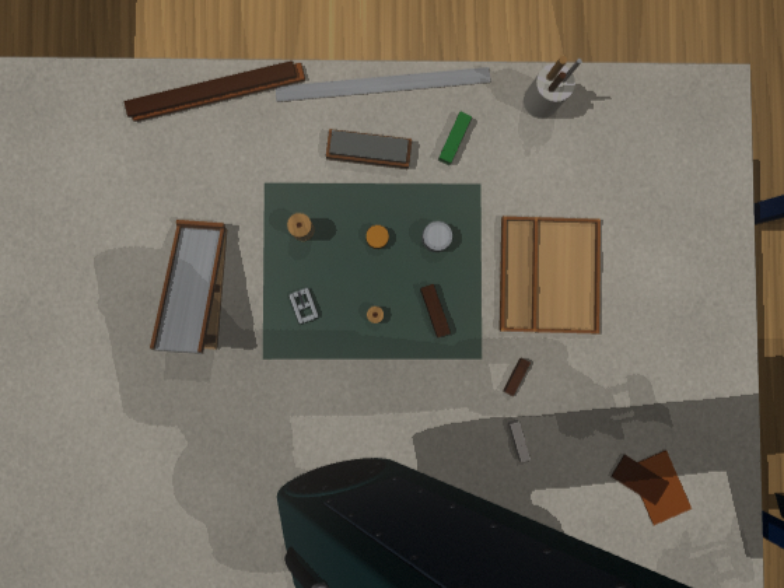

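View pics/scene0.png

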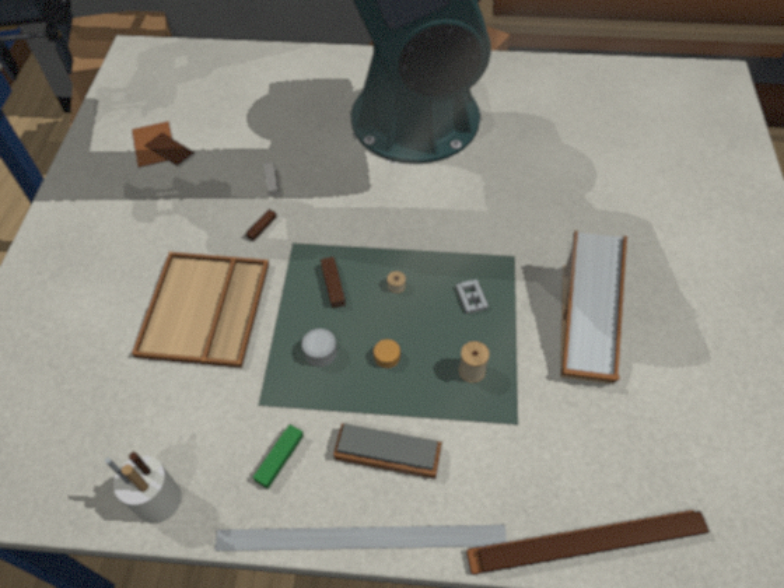

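The top picture (shown at 1.4×) has the following in it:
- On the mat: spool (299,225), cake (377,236), tin (437,236), buckle (303,305), bobbin (375,314), dark bar (436,310).
- Around the mat: tray (550,274), chute (190,287), stone (369,147).

Slicker candidates are the dark bar (436,310), the small dark bar (517,377), the dark bar (640,478), the green bar (456,137) and the whitish bar (520,441). The one on the mat looks right; I'll measure its size and check a crop.

```bash
python3 - <<'E'
from h import *
z=dict(np.load('top.npz')); p,d=z['p'],z['d']; P=pts(d,z)
print('table z',np.median(P[150:250,200:330,2]))
H=P[...,2]
def comp(m,x0,x1,y0,y1,lab):
    mm=np.zeros_like(m); mm[y0:y1,x0:x1]=m[y0:y1,x0:x1]
    n,l,s,c=cv2.connectedComponentsWithStats(mm.astype('uint8'))
    for i in range(1,n):
        if s[i,4]<40: continue
        q=P[l==i]; (cx,cy),wh,a=cv2.minAreaRect((q[:,:2]*1000).astype(np.float32))
        print(lab,'px',c[i].round(),'n',s[i,4],'ctr',round(cx),round(cy),'wh',np.round(wh),'a',round(a,1),'z50,95',np.round(np.percentile(q[:,2],[50,95])*1000))
comp(H>0.006,190,345,130,256,'mat')
comp(H>0.006,230,345,70,130,'far')
comp(H>0.006,340,520,245,380,'right')
comp(H>0.009,350,440,145,245,'tray')
comp(H>0.012,100,170,145,260,'chute')
# chute heights
for v in range(155,256,12): print(v,np.round(P[v,110:165:6,:]*1000).astype(int).tolist())
cv2.imwrite('pics/c1.png',cv2.cvtColor(cv2.resize(p[145:380,280:520],None,fx=2.5,fy=2.5),cv2.COLOR_RGB2BGR))
E
```

```text
table z 0.0017252913321183319
mat px [214. 162.] n 280 ctr 546 70 wh [231.  42.] a 43.4 z50,95 [60. 64.]
mat px [312. 169.] n 379 ctr 544 -60 wh [ 54. 226.] a 42.0 z50,95 [35. 38.]
mat px [269. 169.] n 224 ctr 537 9 wh [ 47. 173.] a 76.2 z50,95 [24. 28.]
mat px [311. 222.] n 390 ctr 441 -68 wh [ 99. 135.] a 20.1 z50,95 [23. 27.]
mat px [216. 218.] n 262 ctr 473 83 wh [ 65. 148.] a 6.0 z50,95 [12. 16.]
mat px [268. 225.] n 117 ctr 452 -5 wh [29. 29.] a 0.1 z50,95 [25. 28.]
far px [325.  98.] n 373 ctr 640 -91 wh [ 26. 430.] a 66.0 z50,95 [23. 26.]
far px [263. 106.] n 1304 ctr 630 33 wh [164. 349.] a 80.2 z50,95 [34. 38.]
right px [369. 269.] n 220 ctr 401 -145 wh [312.  71.] a 62.7 z50,95 [16. 19.]
right px [371. 315.] n 240 ctr 327 -158 wh [404.  52.] a 46.4 z50,95 [17. 21.]
right px [458. 342.] n 440 ctr 280 -278 wh [660.  53.] a 59.0 z50,95 [ 8. 10.]
right px [360. 371.] n 776 ctr 260 -125 wh [456.  53.] a 41.5 z50,95 [593. 624.]
tray px [391. 195.] n 1081 ctr 532 -216 wh [440. 220.] a 88.7 z50,95 [16. 20.]
chute px [135. 206.] n 3521 ctr 496 190 wh [374. 240.] a 86.1 z50,95 [61. 
[... 760 characters left out ...]
], [505, 287, 67], [508, 287, 8], [509, 272, 4]]
215 [[476, 416, 3], [474, 373, 77], [475, 361, 70], [474, 345, 75], [475, 331, 72], [475, 317, 68], [475, 302, 65], [476, 302, 9], [476, 288, 4], [476, 272, 2]]
227 [[444, 417, -2], [444, 372, 81], [444, 357, 79], [444, 342, 82], [445, 327, 80], [445, 313, 79], [445, 296, 87], [444, 303, 6], [444, 289, 0], [444, 272, 0]]
239 [[415, 379, 100], [415, 367, 91], [415, 353, 92], [415, 338, 91], [415, 324, 91], [415, 310, 89], [415, 294, 93], [413, 300, 15], [412, 288, -1], [412, 272, 1]]
251 [[380, 414, 1], [380, 399, -1], [380, 384, -4], [386, 336, 97], [386, 320, 102], [386, 306, 100], [380, 320, -2], [380, 304, 0], [380, 288, -3], [380, 271, 2]]
```

View pics/c1.png

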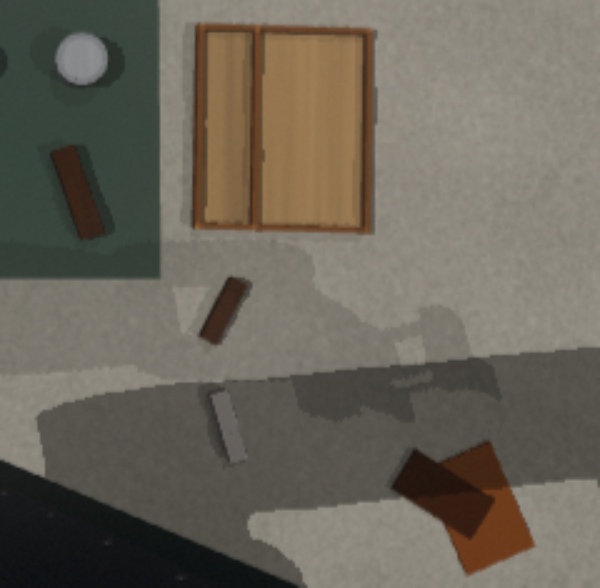

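The crop confirms the slicker. The bar on the mat at (75,192) is dark wood and larger than the small bar at (225,310). The lower-right dark piece is flat, about 8 mm, on a leather patch. The bar at (228,425) is whitish and excluded. My fits were spoiled by zero-depth pixels, so I'll redo them.

```bash
cat >> h.py <<'E'
def comp(P,d,u0,u1,v0,v1,lo,hi=0.13,mn=40):
    m=(d>0)&(P[...,2]>lo)&(P[...,2]<hi); mm=np.zeros_like(m); mm[v0:v1,u0:u1]=m[v0:v1,u0:u1]
    n,l,s,c=cv2.connectedComponentsWithStats(mm.astype('uint8')); o=[]
    for i in range(1,n):
        if s[i,4]<mn: continue
        q=P[l==i]*1000; top=q[q[:,2]>np.percentile(q[:,2],90)-8]
        (cx,cy),wh,a=cv2.minAreaRect(top[:,:2].astype(np.float32))
        print('px',c[i].round(),'n',s[i,4],'ctr',round(cx,1),round(cy,1),'mean',q.mean(0).round(),'wh',np.round(wh),'a',round(a,1),'z50,95',np.round(np.percentile(q[:,2],[50,95])))
E
python3 - <<'E'
from h import *
z=dict(np.load('top.npz')); P=pts(z['d'],z)
for a in ((190,345,130,256,.006),(230,345,70,130,.006),(340,400,245,340,.006),(350,440,145,245,.011),(100,175,145,260,.012)): comp(P,z['d'],*a); print()
# chute plane fit
d=z['d']; m=np.zeros(d.shape,bool); m[165:250,112:158]=1; m&=(d>0)&(P[...,2]>.015)&(P[...,2]<.11)
q=P[m]
import random
best=None
rng=np.random.default_rng(0)
for _ in range(300):
    a=q[rng.choice(len(q),3,False)]; n=np.cross(a[1]-a[0],a[2]-a[0]); n/=np.linalg.norm(n)+1e-12
    i=abs((q-a[0])@n)<.003
    if best is None or i.sum()>best.sum(): best=i
s=q[best]; c=s.mean(0); n=np.linalg.svd(s-c,full_matrices=False)[2][2]; n*=np.sign(n[2])
print('plane',c,n,'tilt',np.degrees(np.arccos(n[2])),'yaw',np.degrees(np.arctan2(n[1],n[0])))
(cx,cy),wh,a=cv2.minAreaRect((s[:,:2]*1000).astype(np.float32)); print('sheet',cx,cy,wh,a)
(cx,cy),wh,a=cv2.minAreaRect((q[:,:2]*1000).astype(np.float32)); print('all',cx,cy,wh,a)
E
```

```text
px [214. 162.] n 278 ctr 614.3 135.0 mean [613. 133.  55.] wh [43. 42.] a 44.1 z50,95 [60. 63.]
px [312. 169.] n 376 ctr 600.4 -121.1 mean [ 598. -121.   34.] wh [54. 53.] a 0.6 z50,95 [35. 38.]
px [269. 169.] n 220 ctr 599.8 -8.2 mean [599.  -9.  24.] wh [41. 42.] a 0.4 z50,95 [24. 28.]
px [311. 222.] n 387 ctr 459.6 -119.1 mean [ 459. -119.   22.] wh [100.  26.] a 18.6 z50,95 [23. 26.]
px [216. 218.] n 259 ctr 468.6 130.6 mean [468. 131.  12.] wh [61. 41.] a 20.8 z50,95 [12. 15.]
px [268. 225.] n 116 ctr 451.6 -4.6 mean [451.  -5.  24.] wh [29. 29.] a 0.1 z50,95 [25. 28.]

px [325.  98.] n 372 ctr 791.3 -157.7 mean [ 790. -157.   22.] wh [ 26. 100.] a 66.0 z50,95 [23. 26.]
px [263. 106.] n 1300 ctr 769.6 7.9 mean [765.   8.  31.] wh [146.  45.] a 83.5 z50,95 [34. 38.]

px [369. 269.] n 219 ctr 333.9 -274.9 mean [ 335. -274.   16.] wh [20. 71.] a 62.6 z50,95 [16. 19.]
px [371. 315.] n 238 ctr 212.7 -278.7 mean [ 213. -278.   17.] wh [76. 21.] a 15.8 z50,95 [17. 21.]

px [391. 195.] n 983 ctr 528.7 -340.9 mean [ 532. -336.   16.] wh [190. 220.] a 88.7 z50,95 [16. 20.]

px [135. 206.] n 3509 ctr 420.5 337.8 mean [500. 332.  60.] wh [90. 69.] a 86.1 z50,95 [61. 98.]

plane [0.49512344 0.33346929 0.06148595] [ 0.34360213 -0.01355028  0.93901755] tilt 20.11278368325316 yaw -2.2583442657761164
sheet 499.7060546875 329.26470947265625 (84.42164611816406, 222.7203826904297) 86.17251586914062
all 499.85888671875 331.4993591308594 (89.98346710205078, 222.15985107421875) 86.65451049804688
```

Measured sizes match: slicker 100x26, buckle 61x41, tin 54, cake 42, spool 43, tray 220x190, chute tilt 20°. The chute runs down toward +x at a yaw of about -3.5°, and the tray slot is on the world +y side. Next is a small planner for tool-frame distances.

```bash
cat > plan.py <<'E'
import sys
from h import *
from scipy.spatial.transform import Rotation as Ro
def goto(x,y,z,yaw,pitch=0):
    """shift/turn in tool axes (turn first, shift in turned axes); pitch tilts the tool about its world-yawed y"""
    s=r.sense(); R0=Ro.from_euler('xyz',s['orientation'])
    Rt=Ro.from_euler('z',yaw,degrees=True)*Ro.from_euler('y',pitch,degrees=True)*Ro.from_euler('x',180,degrees=True)
    d=np.array([x,y,z])/1000-s['tcp_pos']
    print('turn deg',(R0.inv()*Rt).as_rotvec(degrees=True).round(2),'shift mm (final axes)',(Rt.inv().apply(d)*1000).round(1),'t',round(s['t'],1))
if __name__=='__main__': goto(*map(float,sys.argv[1:]))
E
python3 plan.py 460 -119 150 18.6
```

```text
turn deg [-0.05 -0.   -4.81] shift mm (final axes) [ 456.6 -437.7   42.8] t 0.1
```

>>> {"op": "play_rows", "data": {"deltas": [[[0,0,-4.8],[0,0,0],0.091],[[0,0,0],[0.0285,-0.0274,0],0.091],[[0,0,0],[0.0285,-0.0274,0],0.091],[[0,0,0],[0.0285,-0.0274,0],0.091],[[0,0,0],[0.0285,-0.0274,0],0.091],[[0,0,0],[0.0285,-0.0274,0],0.091],[[0,0,0],[0.0285,-0.0274,0],0.091],[[0,0,0],[0.0285,-0.0274,0],0.091],[[0,0,0],[0.0285,-0.0274,0],0.091],[[0,0,0],[0.0285,-0.0274,0],0.091]], "newtons": 25}}

```text
t: 1.1
tcp_pos: [0.3317, -0.3627, 0.1932]
orientation: [-3.141, 0.0, 0.324]
force: [0.4, -0.3, 0.3]
gripper_width: 0.091
grip_force: 0.0
```

```bash
python3 plan.py 460 -119 150 18.6
```

```text
turn deg [-0.01  0.   -0.01] shift mm (final axes) [ 199.3 -190.1   43.2] t 1.1
```

>>> {"op": "play_rows", "data": {"deltas": [[[0,0,0],[0.028,-0.027,0],0.091],[[0,0,0],[0.028,-0.027,0],0.091],[[0,0,0],[0.028,-0.027,0.005],0.091],[[0,0,0],[0.028,-0.027,0.01],0.091],[[0,0,0],[0.028,-0.027,0.01],0.091],[[0,0,0],[0.028,-0.027,0.01],0.091],[[0,0,0],[0.0275,-0.027,0.008],0.091],[[0,0,0],[0.0,0,0],0.06],[[0,0,0],[0.0,0,0],0.06],[[0,0,0],[0,0,0],0.06]]}}

```text
t: 2.1
tcp_pos: [0.4561, -0.1234, 0.1504]
orientation: [3.142, 0.0, 0.324]
force: [-0.2, -0.3, -0.0]
gripper_width: 0.0699
grip_force: 0.0
```

```bash
python3 - <<'E'
from h import *
p,d,c=snap('wrist'); P=pts(d,c); cv2.imwrite('pics/w1.png',cv2.cvtColor(p,cv2.COLOR_RGB2BGR))
print(r.sense()['tcp_pos'],np.array(c['R']).round(2).tolist(),d[d>0].min())
comp(P,d,0,560,0,420,.007,.1)
E
python3 plan.py 460 -119 13 18.6
```

```text
[ 0.45614487 -0.12362415  0.15051379] [[0.32, -0.95, 0.0], [-0.91, -0.3, 0.3], [-0.28, -0.09, -0.96]] 0.063404165
px [205.  13.] n 1363 ctr 587.8 -11.3 mean [589. -12.  22.] wh [22. 43.] a 20.4 z50,95 [24. 25.]
px [329.  45.] n 3944 ctr 597.9 -120.5 mean [ 597. -120.   34.] wh [56. 55.] a 18.9 z50,95 [34. 36.]
px [462. 156.] n 5901 ctr 527.5 -292.1 mean [ 547. -281.   14.] wh [ 95. 221.] a 88.3 z50,95 [15. 17.]
px [26. 99.] n 2328 ctr 466.4 132.2 mean [468. 131.  11.] wh [60. 42.] a 19.3 z50,95 [12. 13.]
px [274. 190.] n 2620 ctr 457.4 -117.7 mean [ 460. -117.   22.] wh [99. 26.] a 19.0 z50,95 [22. 23.]
px [160. 164.] n 1000 ctr 449.7 -3.4 mean [451.  -4.  23.] wh [31. 32.] a 19.3 z50,95 [24. 25.]
px [552. 260.] n 300 ctr 483.4 -428.8 mean [ 481. -427.   13.] wh [34.  9.] a 1.1 z50,95 [13. 17.]
px [348. 345.] n 300 ctr 309.7 -261.4 mean [ 310. -258.   15.] wh [20. 23.] a 62.0 z50,95 [16. 17.]
turn deg [ 0.01 -0.01 -0.06] shift mm (final axes) [  5.1  -3.2 137.5] t 2.1
```

View pics/w1.png

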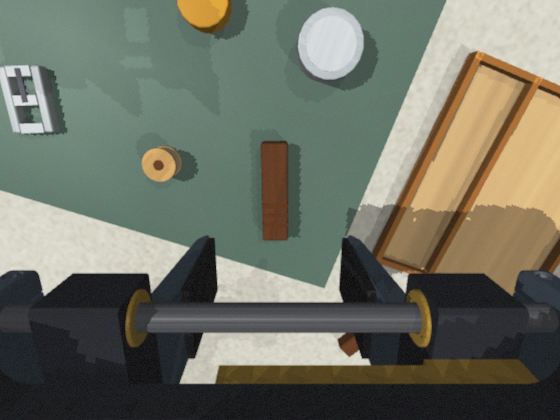

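The wrist view shows the slicker at (274,190) with its grooves at the lower end, so the choice is right. Its position agrees with the top camera within 2 mm. Gripping it now.

>>> {"op": "play_rows", "data": {"deltas": [[[0,0,0],[0.0045,-0.0042,0.03],0.06],[[0,0,0],[0,0,0.035],0.06],[[0,0,0],[0,0,0.035],0.06],[[0,0,0],[0,0,0.02],0.06],[[0,0,0],[0,0,0.017],0.06],[[0,0,0],[0,0,0],0.06],[[0,0,0],[0,0,0],0.015],[[0,0,0],[0,0,0],0.015],[[0,0,0],[0,0,0],0.015],[[0,0,0],[0,0,0],0.015]]}}

```text
t: 3.15
tcp_pos: [0.4598, -0.1176, 0.0141]
orientation: [3.141, -0.001, 0.325]
force: [-0.0, -0.7, 0.5]
gripper_width: 0.0312
grip_force: 0.0
```

>>> {"op": "play_rows", "data": {"deltas": [[[0,0,0],[0,0,0],0.015],[[0,0,0],[0,0,0],0.015],[[0,0,0],[0,0,-0.02],0.015],[[0,0,0],[0,0,-0.03],0.015],[[0,0,0],[0,0,-0.02],0.015],[[0,0,7],[0,0,0],0.015],[[0,0,7],[0,0,0],0.015],[[0,0,6],[0,0,0],0.015],[[0,0,0],[0,0,0],0.015]]}}

```text
t: 4.05
tcp_pos: [0.4593, -0.1174, 0.0834]
orientation: [3.142, -0.0, -0.026]
force: [0.0, 0.8, -0.2]
gripper_width: 0.0152
grip_force: 0.0
```

```bash
python3 plan.py 530 -280 22 -1.4
```

```text
turn deg [ 0.   -0.01 -0.1 ] shift mm (final axes) [ 74.6 160.9  61.4] t 4.0
```

Missed: the fingers closed past 26 mm. Looking before retrying.

```bash
python3 - <<'E'
from h import *
p,d,c=snap('wrist'); P=pts(d,c); cv2.imwrite('pics/w2.png',cv2.cvtColor(p,cv2.COLOR_RGB2BGR))
comp(P,d,0,560,0,420,.007,.1)
E
```

```text
px [116.  31.] n 3892 ctr 595.5 -7.8 mean [596. -10.  22.] wh [39. 44.] a 1.0 z50,95 [24. 25.]
px [279.  30.] n 4973 ctr 589.5 -120.6 mean [ 591. -121.   34.] wh [55. 38.] a 88.3 z50,95 [34. 35.]
px [493. 142.] n 8812 ctr 513.7 -302.1 mean [ 510. -283.   14.] wh [116. 194.] a 88.8 z50,95 [15. 17.]
px [274. 207.] n 3319 ctr 457.8 -117.6 mean [ 468. -114.   21.] wh [99. 26.] a 19.0 z50,95 [22. 23.]
px [  7. 226.] n 480 ctr 455.9 109.8 mean [454. 111.  11.] wh [16. 37.] a 78.8 z50,95 [11. 12.]
px [140. 231.] n 1460 ctr 449.8 -3.2 mean [452.  -5.  22.] wh [32. 32.] a 47.1 z50,95 [24. 25.]
px [441. 351.] n 1123 ctr 322.9 -268.6 mean [ 322. -266.   15.] wh [21. 53.] a 61.9 z50,95 [16. 17.]
```

View pics/w2.png

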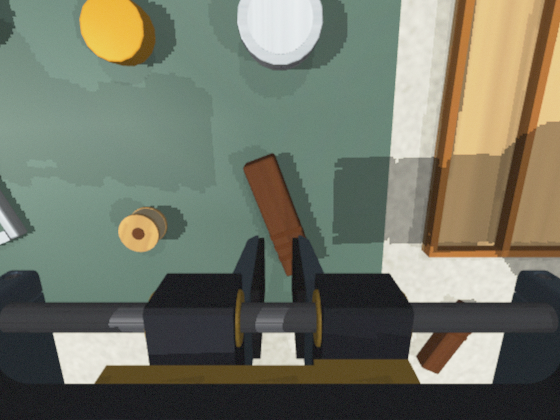

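The slicker is unmoved; I lifted before the fingers had closed on it. Retrying a little deeper and waiting for grip force.

>>> {"op": "play_rows", "data": {"deltas": [[[0,0,-7],[0,0,0],0.055],[[0,0,-7],[0,0,0],0.055],[[0,0,-6.3],[0,0,0],0.055],[[0,0,0],[0,0,0],0.055],[[0,0,0],[0,0,0],0.055],[[0,0,0],[0,0,0.025],0.055],[[0,0,0],[0,0,0.025],0.055],[[0,0,0],[0,0,0.015],0.055],[[0,0,0],[0,0,0.01],0.055],[[0,0,0],[0,0,0],0.01]]}}

```text
t: 5.1
tcp_pos: [0.4587, -0.1172, 0.0074]
orientation: [-3.14, 0.002, 0.329]
force: [-0.2, -0.4, 0.4]
gripper_width: 0.0497
grip_force: 0.0
```

>>> {"op": "play_rows", "data": {"deltas": [[[0,0,0],[0,0,0],0.01],[[0,0,0],[0,0,0],0.01],[[0,0,0],[0,0,0],0.01],[[0,0,0],[0,0,0],0.01],[[0,0,0],[0,0,0],0.01],[[0,0,0],[0,0,0],0.01],[[0,0,0],[0,0,0],0.01]]}}

```text
t: 5.8
tcp_pos: [0.4594, -0.1174, 0.0084]
orientation: [3.142, -0.0, 0.33]
force: [0.6, -0.6, -0.0]
gripper_width: 0.0099
grip_force: 0.0
```

```bash
python3 - <<'E'
from h import *
p,d,c=snap('wrist'); P=pts(d,c); cv2.imwrite('pics/w3.png',cv2.cvtColor(p,cv2.COLOR_RGB2BGR))
comp(P,d,0,560,0,420,.007,.1)
t=r.sense()['tcp_pos'];q=np.array(c['R'])@t+c['t'];print('tcp px',q[0]/q[2]*c['fx']+c['cx'],q[1]/q[2]*c['fy']+c['cy'],q[2])
E
```

```text
px [382.  30.] n 7588 ctr 584.8 -125.0 mean [ 585. -122.   32.] wh [28. 55.] a 17.9 z50,95 [34. 35.]
px [517. 231.] n 3326 ctr 517.1 -248.2 mean [ 518. -247.   13.] wh [  9. 107.] a 88.7 z50,95 [15. 17.]
px [278. 242.] n 6840 ctr 469.0 -112.8 mean [ 477. -111.   38.] wh [16. 34.] a 19.2 z50,95 [22. 84.]
px [ 85. 211.] n 3225 ctr 450.3 -3.5 mean [452.  -5.  22.] wh [32. 33.] a 71.7 z50,95 [24. 25.]
px [260. 346.] n 325 ctr 453.2 -109.4 mean [ 449. -112.   87.] wh [23.  0.] a 18.9 z50,95 [85. 97.]
px [295. 346.] n 329 ctr 458.3 -125.2 mean [ 454. -125.   87.] wh [24.  0.] a 18.7 z50,95 [85. 97.]
px [460. 357.] n 1294 ctr 431.8 -265.5 mean [ 427. -257.   14.] wh [47. 28.] a 88.8 z50,95 [15. 17.]
tcp px 279.58604135287476 249.73559165451047 0.2075785439640925
```

View pics/w3.png

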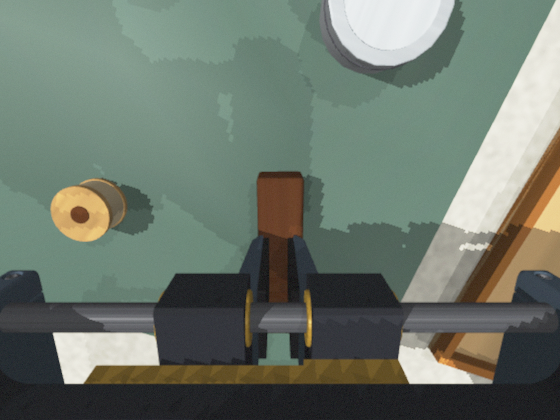

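```bash
python3 - <<'E'
from h import *
z=dict(np.load('wrist.npz')); P=pts(z['d'],z)*1000; print(z['fx'])
t=r.sense(); yaw=t['orientation'][2]; T=np.array(t['tcp_pos'])*1000
ax=np.array([np.cos(yaw),np.sin(yaw)]); ay=np.array([np.sin(yaw),-np.cos(yaw)])
for v in (230,240,250,260,270,280,300):
    print(v,[(u,round((P[v,u,:2]-T[:2])@ax),round((P[v,u,:2]-T[:2])@ay),round(P[v,u,2])) for u in range(240,325,6)])
E
```

```text
333.2406961235553
230 [(240, 11, -25, 2), (246, 10, -21, 0), (252, 10, -18, 1), (258, 18, -12, 21), (264, 18, -9, 21), (270, 18, -6, 23), (276, 18, -2, 21), (282, 18, 1, 22), (288, 18, 5, 21), (294, 18, 8, 22), (300, 18, 12, 21), (306, 10, 17, 1), (312, 10, 21, 1), (318, 10, 24, 1), (324, 84, -1, 199)]
240 [(240, 84, -1, 199), (246, 4, -21, 1), (252, 17, -15, 34), (258, 17, -12, 35), (264, 16, -9, 31), (270, 12, -6, 22), (276, 12, -2, 22), (282, 12, 1, 23), (288, 17, 4, 33), (294, 18, 7, 36), (300, 18, 11, 35), (306, 3, 17, 1), (312, 4, 21, 1), (318, 3, 25, 0), (324, 4, 28, 2)]
250 [(240, -4, -26, 0), (246, -4, -22, 0), (252, 18, -14, 48), (258, 18, -11, 49), (264, 16, -8, 45), (270, 6, -6, 22), (276, 5, -2, 21), (282, 6, 1, 23), (288, 16, 4, 46), (294, 16, 7, 45), (300, 18, 10, 49), (306, 18, 13, 49), (312, -4, 21, 0), (318, -4, 25, 0), (324, -4, 29, 1)]
260 [(240, -11, -26, 0), (246, 18, -16, 60), (252, 18, -13, 60), (258, 17, -10, 60), (264, 16, -8, 57), (270, -1, -6, 22), (276, -1, -2, 22), (282, -1, 1, 21), (288, 14, 4, 53), (294, 16, 6, 57), (300, 18, 9, 60), (306, 17, 12, 59),
[... 236 characters left out ...]
(294, 16, 6, 66), (300, 18, 8, 70), (306, 18, 11, 70), (312, 18, 14, 70), (318, -18, 25, 1), (324, -17, 29, 2)]
280 [(240, 39, -12, 116), (246, 38, -10, 116), (252, 18, -12, 79), (258, 16, -9, 76), (264, 16, -7, 76), (270, -13, -6, 22), (276, -13, -2, 22), (282, -13, 1, 23), (288, 5, 4, 56), (294, 16, 6, 76), (300, 18, 8, 80), (306, 36, 7, 112), (312, 38, 9, 115), (318, 39, 10, 117), (324, 39, 12, 116)]
300 [(240, 38, -11, 126), (246, 36, -9, 123), (252, 31, -9, 114), (258, 12, -9, 85), (264, 12, -7, 85), (270, -27, -6, 22), (276, -28, -2, 21), (282, -27, 1, 22), (288, -4, 4, 58), (294, 12, 5, 85), (300, 17, 7, 91), (306, 37, 6, 124), (312, 39, 7, 126), (318, 39, 9, 126), (324, 38, 11, 126)]
```

```bash
python3 - <<'E'
from h import *
z=dict(np.load('wrist.npz')); P=pts(z['d'],z)*1000
t=r.sense(); yaw=t['orientation'][2]; T=np.array(t['tcp_pos'])*1000
ax=np.array([np.cos(yaw),np.sin(yaw)]); ay=np.array([np.sin(yaw),-np.cos(yaw)])
for u in (254,258,262,290,294,298,302):
    print(u,[(v,round((P[v,u,:2]-T[:2])@ax),round((P[v,u,:2]-T[:2])@ay),round(P[v,u,2])) for v in range(230,243)])
E
```

```text
254 [(230, 11, -16, 1), (231, 9, -16, 0), (232, 9, -16, 0), (233, 9, -16, 2), (234, 8, -16, 1), (235, 7, -16, 0), (236, 6, -16, 0), (237, 5, -16, 1), (238, 5, -16, 2), (239, 18, -14, 36), (240, 18, -14, 36), (241, 18, -14, 37), (242, 18, -13, 39)]
258 [(230, 18, -12, 21), (231, 18, -12, 22), (232, 17, -12, 21), (233, 16, -12, 22), (234, 16, -12, 22), (235, 15, -12, 21), (236, 14, -12, 21), (237, 18, -12, 31), (238, 18, -12, 33), (239, 18, -12, 34), (240, 17, -12, 35), (241, 18, -11, 38), (242, 17, -11, 37)]
262 [(230, 18, -10, 22), (231, 18, -10, 22), (232, 17, -10, 22), (233, 17, -10, 23), (234, 15, -10, 21), (235, 15, -10, 22), (236, 17, -10, 29), (237, 18, -10, 32), (238, 18, -10, 33), (239, 17, -10, 33), (240, 17, -10, 33), (241, 16, -10, 34), (242, 15, -10, 33)]
290 [(230, 18, 6, 21), (231, 17, 6, 21), (232, 17, 6, 22), (233, 16, 6, 22), (234, 16, 6, 21), (235, 16, 6, 23), (236, 14, 6, 22), (237, 14, 6, 22), (238, 16, 6, 28), (239, 16, 6, 30), (240, 16, 5, 32), (241, 16, 5, 33), (242, 16, 5, 33)]
294 [(230, 18, 8, 22), (231, 17, 8, 22), (232, 17, 8, 22), (233, 16, 8, 21), (234, 16, 8, 22), (235, 16, 8, 23), (236, 18, 8, 31), (237, 18, 8, 32), (238, 18, 8, 33), (239, 18, 8, 35), (240, 18, 7, 36), (241, 17, 7, 36), (242, 18, 7, 39)]
298 [(230, 18, 10, 22), (231, 17, 10, 22), (232, 17, 10, 22), (233, 17, 10, 23), (234, 15, 10, 21), (235, 15, 10, 22), (236, 14, 10, 21), (237, 18, 10, 31), (238, 18, 10, 33), (239, 18, 10, 34), (240, 18, 10, 36), (241, 18, 9, 38), (242, 18, 9, 38)]
302 [(230, 17, 13, 20), (231, 17, 13, 20), (232, 16, 13, 21), (233, 16, 13, 21), (234, 15, 13, 20), (235, 14, 13, 20), (236, 14, 13, 21), (237, 13, 13, 20), (238, 5, 14, 1), (239, 4, 14, 1), (240, 18, 12, 36), (241, 18, 12, 37), (242, 18, 11, 39)]
```

The depth image shows the finger ends about 20 mm higher than the reported TCP (z≈28 against a TCP of 8), so the fingers closed above the bar. I'll use finger end = TCP + 20 mm from here and check it by careful contact.

>>> {"op": "play_rows", "data": {"deltas": [[[0,0,0],[0,0,0],0.055],[[0,0,0],[0,0,0],0.055],[[0,0,0],[0,0,0],0.055],[[0,0,0],[0,0,0],0.055],[[0,0,0],[0,0,0],0.055],[[0,0,0],[0,0,0],0.055],[[0,0,0],[0,0,0.008],0.055],[[0,0,0],[0,0,0.006],0.055],[[0,0,0],[0,0,0.004],0.055],[[0,0,0],[0,0,0],0.055]]}}

```text
t: 6.85
tcp_pos: [0.4588, -0.1172, -0.0105]
orientation: [-3.141, 0.001, 0.33]
force: [-0.1, -0.4, 0.9]
gripper_width: 0.0549
grip_force: 0.0
```

>>> {"op": "play_rows", "data": {"deltas": [[[0,0,0],[0,0,0],0.01],[[0,0,0],[0,0,0],0.01],[[0,0,0],[0,0,0],0.01],[[0,0,0],[0,0,0],0.01],[[0,0,0],[0,0,0],0.01],[[0,0,0],[0,0,0],0.01],[[0,0,0],[0,0,0],0.01],[[0,0,0],[0,0,0],0.01]]}}

```text
t: 7.65
tcp_pos: [0.4595, -0.1175, -0.0095]
orientation: [3.141, -0.0, 0.33]
force: [-0.4, -0.2, 5.8]
gripper_width: 0.0262
grip_force: 25.0
```

Gripped (26.2 mm, 25 N), so the 20 mm offset holds.

>>> {"op": "play_rows", "data": {"deltas": [[[0,0,0],[0,0,-0.02],0.01],[[0,0,0],[0,0,-0.03],0.01],[[0,0,7],[0,0,-0.02],0.01],[[0,0,7],[0,0,0],0.01],[[0,0,6.3],[0,0,0],0.01],[[0,0,0],[0.015,0.033,0],0.01],[[0,0,0],[0.015,0.033,0],0.01],[[0,0,0],[0.015,0.033,0],0.01],[[0,0,0],[0.015,0.033,0],0.01],[[0,0,0],[0.012,0.029,0],0.01]]}}

```text
t: 8.65
tcp_pos: [0.5278, -0.2817, 0.0601]
orientation: [-3.142, 0.0, -0.025]
force: [-0.5, 0.5, -0.4]
gripper_width: 0.0258
grip_force: 25.0
```

```bash
python3 plan.py 530 -280 -1 -1.4; python3 - <<'E'
from h import *
z=dict(np.load('top.npz'))
# re-measure the tray with the current top view
p,d,c=snap('top'); P=pts(d,c); comp(P,d,350,440,145,245,.011,.03)
E
```

```text
turn deg [-0.    0.   -0.02] shift mm (final axes) [ 2.2 -1.8 61.1] t 8.7
px [373. 159.] n 155 ctr 617.3 -291.4 mean [ 627. -287.   17.] wh [44. 87.] a 0.4 z50,95 [17. 20.]
px [360. 223.] n 103 ctr 461.4 -258.7 mean [ 457. -251.   17.] wh [81. 30.] a 2.6 z50,95 [17. 20.]
```

>>> {"op": "play_rows", "data": {"deltas": [[[0,0,0],[0.002,-0.001,0.02],0.01],[[0,0,0],[0,0,0.02],0.01],[[0,0,0],[0,0,0.014],0.01],[[0,0,0],[0,0,0.008],0.01],[[0,0,0],[0,0,0],0.01],[[0,0,0],[0,0,0],0.04],[[0,0,0],[0,0,0],0.04],[[0,0,0],[0,0,0],0.04],[[0,0,0],[0,0,-0.03],0.06],[[0,0,0],[0,0,-0.04],0.07]]}}

```text
t: 9.7
tcp_pos: [0.5283, -0.2785, 0.068]
orientation: [-3.14, 0.003, -0.025]
force: [0.1, -0.7, 0.4]
gripper_width: 0.0533
grip_force: 0.0
```

```bash
python3 plan.py 467.5 131.5 90 20
```

```text
turn deg [ -0.11   0.13 -21.4 ] shift mm (final axes) [  83.1 -406.1  -22. ] t 9.7
```

>>> {"op": "play_rows", "data": {"deltas": [[[0,0,-7.1],[0,0,-0.022],0.07],[[0,0,-7.1],[0,0,0],0.07],[[0,0,-7.2],[0,0,0],0.07],[[0,0,0],[0.007,-0.035,0],0.07],[[0,0,0],[0.007,-0.035,0],0.07],[[0,0,0],[0.007,-0.035,0],0.07],[[0,0,0],[0.007,-0.035,0],0.07],[[0,0,0],[0.007,-0.035,0],0.07],[[0,0,0],[0.007,-0.035,0],0.07],[[0,0,0],[0.007,-0.035,0],0.07]]}}

```text
t: 10.7
tcp_pos: [0.4915, -0.0309, 0.0909]
orientation: [3.141, -0.001, 0.349]
force: [0.1, 0.3, -0.8]
gripper_width: 0.07
grip_force: 0.0
```

>>> {"op": "play_rows", "data": {"deltas": [[[0,0,0],[0.007,-0.035,0],0.07],[[0,0,0],[0.007,-0.035,0],0.07],[[0,0,0],[0.007,-0.035,0],0.07],[[0,0,0],[0.007,-0.035,0],0.07],[[0,0,0],[0.0,0.0,0],0.07],[[0,0,0],[0.0,0.0,0],0.07]]}}

```text
t: 11.3
tcp_pos: [0.4702, 0.1095, 0.0907]
orientation: [3.141, -0.001, 0.351]
force: [0.2, -0.2, -0.2]
gripper_width: 0.07
grip_force: 0.0
```

```bash
python3 plan.py 467.5 131.5 -17 20; python3 - <<'E'
from h import *
p,d,c=snap('wrist'); P=pts(d,c)
comp(P,d,0,560,0,230,.007,.1)
E
```

```text
turn deg [ 0.01 -0.04  0.1 ] shift mm (final axes) [  5.  -21.6 107.7] t 11.3
px [37. 98.] n 15855 ctr 471.1 303.1 mean [494. 301.  32.] wh [ 27. 138.] a 86.0 z50,95 [38. 67.]
px [317.  23.] n 3276 ctr 603.5 132.4 mean [603. 134.  54.] wh [24. 44.] a 20.1 z50,95 [60. 61.]
px [480. 113.] n 3289 ctr 597.8 -6.8 mean [597.  -4.  22.] wh [43. 43.] a 44.5 z50,95 [24. 25.]
px [252. 197.] n 1986 ctr 470.5 134.3 mean [474. 135.  12.] wh [52. 40.] a 20.2 z50,95 [12. 13.]
```

>>> {"op": "play_rows", "data": {"deltas": [[[0,0,0],[0.005,-0.0225,0.02],0.06],[[0,0,0],[0,0,0.03],0.06],[[0,0,0],[0,0,0.03],0.06],[[0,0,0],[0,0,0.018],0.06],[[0,0,0],[0,0,0.008],0.06],[[0,0,0],[0,0,0],0.03],[[0,0,0],[0,0,0],0.02],[[0,0,0],[0,0,0],0.02],[[0,0,0],[0,0,0],0.02],[[0,0,0],[0,0,0],0.02]]}}

```text
t: 12.35
tcp_pos: [0.4679, 0.1318, -0.0147]
orientation: [3.141, -0.002, 0.349]
force: [0.1, -4.1, 8.6]
gripper_width: 0.0396
grip_force: 25.0
```

>>> {"op": "play_rows", "data": {"deltas": [[[0,0,0],[0,0,0],0.02],[[0,0,0],[0,0,0],0.02]]}}

```text
t: 12.55
tcp_pos: [0.4679, 0.1318, -0.0147]
orientation: [3.141, -0.002, 0.349]
force: [0.4, -3.6, 8.5]
gripper_width: 0.0394
grip_force: 25.0
```

>>> {"op": "play_rows", "data": {"deltas": [[[0,0,0],[0,0,-0.02],0.02],[[0,0,0],[0,0,-0.03],0.02],[[0,0,7.1],[0,0,-0.03],0.02],[[0,0,7.1],[0,0,0],0.02],[[0,0,7.2],[0,0,0],0.02],[[0,0,0],[0,0.035,0],0.02],[[0,0,0],[0,0.035,0],0.02],[[0,0,0],[0,0.035,0],0.02],[[0,0,0],[0,0.035,0],0.02],[[0,0,0],[0,0.035,0],0.02]]}}

```text
t: 13.55
tcp_pos: [0.4627, -0.0445, 0.0649]
orientation: [3.142, -0.001, -0.024]
force: [-0.1, 0.4, -1.4]
gripper_width: 0.0395
grip_force: 25.0
```

>>> {"op": "play_rows", "data": {"deltas": [[[0,0,0],[0,0.035,0],0.02],[[0,0,0],[0,0.035,0],0.02],[[0,0,0],[0,0.035,0],0.02],[[0,0,0],[0,0.035,0],0.02],[[0,0,0],[0,0.035,0],0.02],[[0,0,0],[0,0.035,0],0.02],[[0,0,0],[0,0.035,0],0.02],[[0,0,0],[0,0.035,0],0.02],[[0,0,0],[0,0.035,0],0.02],[[0,0,0],[0,0,0],0.02]]}}

```text
t: 14.55
tcp_pos: [0.4555, -0.3617, 0.0652]
orientation: [3.14, -0.002, -0.027]
force: [-1.0, -0.2, -0.4]
gripper_width: 0.0397
grip_force: 25.0
```

```bash
python3 plan.py 478 -370 -8 -1.4
```

```text
turn deg [ 0.1  -0.11 -0.14] shift mm (final axes) [22.7  7.7 73.2] t 14.6
```

>>> {"op": "play_rows", "data": {"deltas": [[[0,0,0],[0.0227,0.008,0],0.02],[[0,0,0],[0,0,0.025],0.02],[[0,0,0],[0,0,0.025],0.02],[[0,0,0],[0,0,0.016],0.02],[[0,0,0],[0,0,0.007],0.02],[[0,0,0],[0,0,0],0.02],[[0,0,0],[0,0,0],0.055],[[0,0,0],[0,0,0],0.055],[[0,0,0],[0,0,-0.03],0.055],[[0,0,0],[0,0,-0.05],0.07]]}}

```text
t: 15.55
tcp_pos: [0.4761, -0.3654, 0.0703]
orientation: [-3.139, 0.003, -0.025]
force: [0.9, -1.0, 0.7]
gripper_width: 0.0605
grip_force: 0.0
```

```bash
python3 plan.py 612 134 90 -1.4
```

```text
turn deg [-0.16  0.2  -0.01] shift mm (final axes) [ 123.6 -502.6  -19.7] t 15.6
```

>>> {"op": "play_rows", "data": {"deltas": [[[0,0,0],[0,0,-0.02],0.07],[[0,0,0],[0.009,-0.036,0],0.07],[[0,0,0],[0.009,-0.036,0],0.07],[[0,0,0],[0.009,-0.036,0],0.07],[[0,0,0],[0.009,-0.036,0],0.07],[[0,0,0],[0.009,-0.036,0],0.07],[[0,0,0],[0.009,-0.036,0],0.07],[[0,0,0],[0.009,-0.036,0],0.07],[[0,0,0],[0.009,-0.036,0],0.07],[[0,0,0],[0.009,-0.036,0],0.07]]}}

```text
t: 16.55
tcp_pos: [0.567, -0.0432, 0.0921]
orientation: [3.141, -0.001, -0.025]
force: [0.1, -0.9, 0.2]
gripper_width: 0.0702
grip_force: 0.0
```

>>> {"op": "play_rows", "data": {"deltas": [[[0,0,0],[0.009,-0.036,0],0.07],[[0,0,0],[0.009,-0.036,0],0.07],[[0,0,0],[0.009,-0.036,0],0.07],[[0,0,0],[0.009,-0.036,0],0.07],[[0,0,0],[0,0,0],0.07],[[0,0,0],[0,0,0],0.07]]}}

```text
t: 17.15
tcp_pos: [0.6061, 0.0989, 0.0917]
orientation: [3.142, -0.001, -0.023]
force: [0.5, -1.2, -0.2]
gripper_width: 0.0702
grip_force: 0.0
```

```bash
python3 plan.py 612 134 90 -1.4;  python3 - <<'E'
from h import *
p,d,c=snap('wrist'); P=pts(d,c)
comp(P,d,0,560,0,240,.045,.075)
E
```

```text
turn deg [ 0.   -0.03  0.08] shift mm (final axes) [  5.1 -35.2   1.7] t 17.1
px [227. 216.] n 2607 ctr 617.9 136.2 mean [618. 135.  59.] wh [44. 35.] a 88.5 z50,95 [60. 61.]
```

>>> {"op": "play_rows", "data": {"deltas": [[[0,0,0],[0.003,-0.0184,0],0.07],[[0,0,0],[0.003,-0.0184,0],0.07],[[0,0,0],[0,0,0.03],0.07],[[0,0,0],[0,0,0.03],0.07],[[0,0,0],[0,0,0.02],0.07],[[0,0,0],[0,0,0.01],0.07],[[0,0,0],[0,0,0],0.02],[[0,0,0],[0,0,0],0.02],[[0,0,0],[0,0,0],0.02],[[0,0,0],[0,0,0],0.02]]}}

```text
t: 18.2
tcp_pos: [0.6137, 0.1352, 0.0025]
orientation: [-3.141, -0.002, -0.025]
force: [0.0, 0.7, 3.7]
gripper_width: 0.0439
grip_force: 25.0
```

>>> {"op": "play_rows", "data": {"deltas": [[[0,0,0],[0,0,0],0.02],[[0,0,0],[0,0,0],0.02],[[0,0,0],[0,0,0],0.02]]}}

```text
t: 18.5
tcp_pos: [0.6137, 0.1352, 0.0025]
orientation: [-3.141, -0.001, -0.025]
force: [-1.6, 0.3, 7.7]
gripper_width: 0.0433
grip_force: 25.0
```

>>> {"op": "play_rows", "data": {"deltas": [[[0,0,0],[0,0,-0.015],0.02],[[0,0,0],[0,0,-0.03],0.02],[[0,0,0],[0,0,-0.03],0.02],[[0,0,0],[-0.001,0.02,0],0.02],[[0,0,0],[-0.001,0.036,0],0.02],[[0,0,0],[-0.001,0.036,0],0.02],[[0,0,0],[-0.001,0.036,0],0.02],[[0,0,0],[-0.001,0.036,0],0.02],[[0,0,0],[-0.001,0.036,0],0.02],[[0,0,0],[-0.001,0.036,0],0.02]]}}

```text
t: 19.5
tcp_pos: [0.6001, -0.1022, 0.0776]
orientation: [3.141, -0.001, -0.025]
force: [0.5, 0.0, -0.8]
gripper_width: 0.0438
grip_force: 25.0
```

>>> {"op": "play_rows", "data": {"deltas": [[[0,0,0],[-0.001,0.036,0],0.02],[[0,0,0],[-0.001,0.036,0],0.02],[[0,0,0],[-0.001,0.036,0],0.02],[[0,0,0],[-0.001,0.036,0],0.02],[[0,0,0],[-0.001,0.036,0],0.02],[[0,0,0],[-0.001,0.036,0],0.02],[[0,0,0],[-0.001,0.03,0],0.02],[[0,0,0],[-0.001,0.02,0],0.02],[[0,0,0],[0,0,0],0.02],[[0,0,0],[0,0,0],0.02]]}}

```text
t: 20.5
tcp_pos: [0.5855, -0.366, 0.0766]
orientation: [-3.141, 0.0, -0.025]
force: [-0.5, 0.2, -1.1]
gripper_width: 0.0436
grip_force: 25.0
```

```bash
python3 plan.py 580 -371 9 -1.4
```

```text
turn deg [-0.02  0.01 -0.03] shift mm (final axes) [-5.4  5.1 67.6] t 20.5
```

>>> {"op": "play_rows", "data": {"deltas": [[[0,0,0],[-0.005,0.005,0.02],0.02],[[0,0,0],[0,0,0.025],0.02],[[0,0,0],[0,0,0.015],0.02],[[0,0,0],[0,0,0.006],0.02],[[0,0,0],[0,0,0.003],0.02],[[0,0,0],[0,0,0],0.02],[[0,0,0],[0,0,0],0.065],[[0,0,0],[0,0,0],0.065],[[0,0,0],[0,0,0],0.065],[[0,0,0],[0,0,-0.01],0.065]]}}

```text
t: 21.5
tcp_pos: [0.5799, -0.3709, 0.0167]
orientation: [-3.141, 0.001, -0.025]
force: [0.2, 0.1, 0.1]
gripper_width: 0.0649
grip_force: 0.0
```

>>> {"op": "play_rows", "data": {"deltas": [[[0,0,0],[0,0,-0.025],0.065],[[0,0,0],[0,0,-0.035],0.065],[[0,0,0],[0,0,-0.035],0.065],[[0,0,0],[0,-0.036,0],0.065],[[0,0,0],[0,-0.036,0],0.065],[[0,0,0],[0,-0.036,0],0.065],[[0,0,0],[0,-0.036,0],0.065],[[0,0,0],[0,-0.036,0],0.065],[[0,0,0],[0,-0.036,0],0.065],[[0,0,0],[0,-0.036,0],0.065]]}}

```text
t: 22.5
tcp_pos: [0.5868, -0.1181, 0.1132]
orientation: [3.141, -0.001, -0.025]
force: [0.3, -0.0, 0.1]
gripper_width: 0.0648
grip_force: 0.0
```

```bash
python3 plan.py 598 -8 -13 -3.5
```

```text
turn deg [ 0.01 -0.05  2.09] shift mm (final axes) [   4.5 -110.5  126.2] t 22.5
```

>>> {"op": "play_rows", "data": {"deltas": [[[0,0,2.1],[0,-0.02,0],0.075],[[0,0,0],[0.002,-0.035,0],0.075],[[0,0,0],[0.002,-0.035,0.02],0.075],[[0,0,0],[0,-0.0205,0.03],0.075],[[0,0,0],[0,0,0.03],0.075],[[0,0,0],[0,0,0.025],0.075],[[0,0,0],[0,0,0.012],0.075],[[0,0,0],[0,0,0.006],0.075],[[0,0,0],[0,0,0],0.075],[[0,0,0],[0,0,0],0.075]]}}

```text
t: 23.5
tcp_pos: [0.5975, -0.0095, -0.0095]
orientation: [-3.142, -0.001, -0.061]
force: [0.7, -0.3, -0.3]
gripper_width: 0.0751
grip_force: 0.0
```

>>> {"op": "play_rows", "data": {"deltas": [[[0,0,0],[0,0,0],0.02],[[0,0,0],[0,0,0],0.02],[[0,0,0],[0,0,0],0.02],[[0,0,0],[0,0,0],0.02],[[0,0,0],[0,0,0],0.02],[[0,0,0],[0,0,0],0.02],[[0,0,0],[0,0,0],0.02]]}}

```text
t: 24.2
tcp_pos: [0.5968, -0.0093, -0.0105]
orientation: [-3.142, -0.0, -0.061]
force: [-1.8, -0.6, 5.8]
gripper_width: 0.0432
grip_force: 25.0
```

>>> {"op": "play_rows", "data": {"deltas": [[[0,0,0],[0,0,-0.015],0.02],[[0,0,0],[0,0,-0.03],0.02],[[0,0,0],[0,0,-0.035],0.02],[[0,0,0],[0,0,-0.03],0.02],[[0,0,0],[0,-0.025,0],0.02],[[0,0,0],[0,-0.035,0],0.02],[[0,0,0],[0,-0.035,0],0.02],[[0,0,0],[0,-0.035,0],0.02],[[0,0,0],[0,-0.035,0],0.02],[[0,0,0],[0,-0.035,0],0.02]]}}

```text
t: 25.2
tcp_pos: [0.6088, 0.1918, 0.1003]
orientation: [-3.141, -0.0, -0.061]
force: [0.4, -0.5, -0.8]
gripper_width: 0.0429
grip_force: 25.0
```

>>> {"op": "play_rows", "data": {"deltas": [[[0,0,0],[-0.005,-0.035,0],0.02],[[0,0,0],[-0.01,-0.035,0],0.02],[[0,0,0],[-0.01,-0.03,0],0.02],[[0,0,0],[-0.01,-0.025,0],0.02],[[0,0,0],[-0.01,-0.01,0],0.02],[[0,0,0],[0,0,0],0.02],[[0,0,0],[0,0,0],0.02]]}}

```text
t: 25.9
tcp_pos: [0.5722, 0.3272, 0.0997]
orientation: [3.141, -0.0, -0.061]
force: [0.6, -0.2, -0.6]
gripper_width: 0.043
grip_force: 25.0
```

```bash
python3 plan.py 578.8 326.2 60 -3.5 20; python3 - <<'E'
from h import *
p,d,c=snap('wrist'); P=pts(d,c); cv2.imwrite('pics/w4.png',cv2.cvtColor(p,cv2.COLOR_RGB2BGR))
E
```

```text
turn deg [ 1.e-02 -2.e+01  1.e-02] shift mm (final axes) [19.8  0.6 35. ] t 25.9
```

View pics/w4.png

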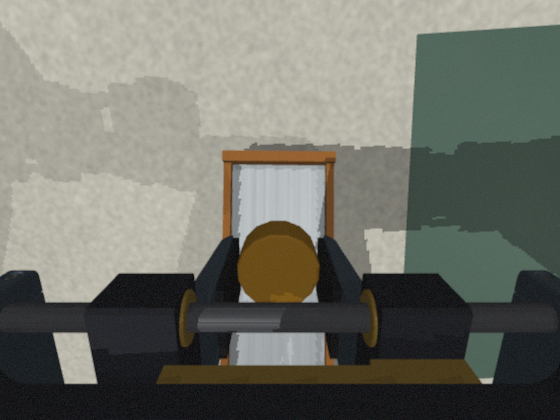

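The held cake (278,262) is centred on the lane, whose cheeks are at u≈228 and 330, and the stop is at v≈157. Checking the stop's position.

```bash
python3 - <<'E'
from h import *
z=dict(np.load('wrist.npz')); P=pts(z['d'],z)*1000
for v in (150,154,157,160,163,166,170,180,200): print(v,np.median(P[v,262:300],0).round(1))
for v in (180,200,215): print([(u,*P[v,u,1:].round().astype(int).tolist()) for u in (222,226,230,234,238,322,326,330,334,338)])
E
```

```text
150 [ 6.212e+02  3.230e+02 -1.000e-01]
154 [621.9 323.4  31. ]
157 [619.7 323.3  31.6]
160 [617.5 323.5  32.5]
163 [614.  323.6  25.6]
166 [610.3 323.8  17.8]
170 [607.3 324.   19.4]
180 [599.7 324.4  22.1]
200 [584.2 324.6  27.9]
[(222, 377, -1), (226, 368, 29), (230, 364, 31), (234, 362, 23), (238, 359, 22), (322, 291, 23), (326, 288, 29), (330, 285, 31), (334, 277, 0), (338, 274, 1)]
[(222, 378, 1), (226, 369, 35), (230, 366, 33), (234, 363, 28), (238, 360, 27), (322, 291, 27), (326, 289, 35), (330, 286, 35), (334, 278, 1), (338, 274, 0)]
[(222, 372, 40), (226, 369, 39), (230, 367, 36), (234, 364, 33), (238, 360, 33), (322, 292, 32), (326, 290, 39), (330, 287, 40), (334, 277, -1), (338, 274, 0)]
```

>>> {"op": "play_rows", "data": {"deltas": [[[0,-6.7,0],[0,0,0],0.02],[[0,-6.7,0],[0,0,0],0.02],[[0,-6.6,0],[0,0,0],0.02],[[0,0,0],[0,0,0],0.02],[[0,0,0],[0,0,0],0.02]]}}

```text
t: 26.45
tcp_pos: [0.5728, 0.3266, 0.0987]
orientation: [3.141, 0.348, -0.063]
force: [-0.1, -0.3, -0.0]
gripper_width: 0.0429
grip_force: 25.0
```

```bash
python3 plan.py 578.8 326.5 20.3 -3.5 20
```

```text
turn deg [-0.01 -0.08 -0.1 ] shift mm (final axes) [32.5 -0.2 71.6] t 26.4
```

>>> {"op": "play_rows", "data": {"deltas": [[[0,0,0],[0.0165,0,0],0.02],[[0,0,0],[0.016,0,0.01],0.02],[[0,0,0],[0,0,0.025],0.02],[[0,0,0],[0,0,0.02],0.02],[[0,0,0],[0,0,0.01],0.02],[[0,0,0],[0,0,0.005],0.02],[[0,0,0],[0,0,0],0.02],[[0,0,0],[0,0,0],0.02]]}}

```text
t: 27.25
tcp_pos: [0.5795, 0.3277, 0.0234]
orientation: [-3.141, 0.348, -0.061]
force: [1.2, 0.1, -0.5]
gripper_width: 0.043
grip_force: 25.0
```

>>> {"op": "play_rows", "data": {"deltas": [[[0,0,0],[0,0,0.003],0.02],[[0,0,0],[0,0,0],0.02],[[0,0,0],[0,0,0],0.065],[[0,0,0],[0,0,0],0.065],[[0,0,0],[0,0,0],0.065],[[0,0,0],[0,0,0],0.065],[[0,0,0],[0,0,-0.03],0.065],[[0,0,0],[0,0,-0.04],0.065],[[0,0,0],[0,0,-0.04],0.065],[[0,0,0],[0,0,0],0.065]]}}

```text
t: 28.25
tcp_pos: [0.6195, 0.3262, 0.1285]
orientation: [-3.138, 0.342, -0.06]
force: [0.2, 0.9, -0.2]
gripper_width: 0.0648
grip_force: 0.0
```

```bash
python3 - <<'E'
from h import *
p,d,c=snap('wrist'); P=pts(d,c); cv2.imwrite('pics/w5.png',cv2.cvtColor(p,cv2.COLOR_RGB2BGR))
m=cv2.inRange(cv2.cvtColor(p,cv2.COLOR_RGB2HSV),(14,150,60),(28,255,255)); print(m.sum()/255)
n,l,s,cc=cv2.connectedComponentsWithStats(m); i=1+s[1:,4].argmax(); q=P[l==i]*1000; print(cc[i],q.mean(0),q.min(0),q.max(0))
E
python3 plan.py 598.5 -121 100 -3.5
```

```text
9748.0
[368.17943337 371.1383001 ] [667.05553032 302.61974298 229.90499202] [418.30092618 250.68738145  79.01555537] [762.3751396  381.86118514 280.42669037]
turn deg [-1.300e-01  1.975e+01 -1.000e-02] shift mm (final axes) [  8.4 447.   25.7] t 28.3
```

View pics/w5.png

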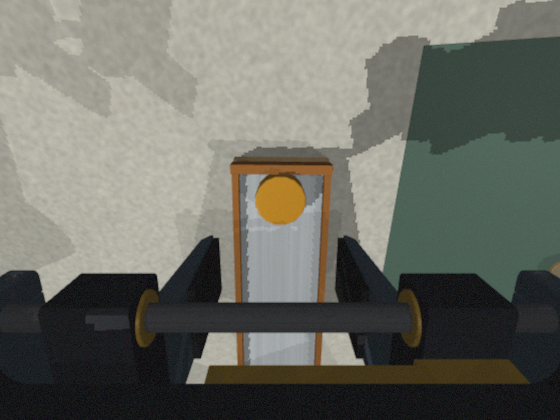

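The cake is at (280,200), flat against the stop and centred. Next the tin.

>>> {"op": "play_rows", "data": {"deltas": [[[0,6.6,0],[0,0,0],0.085],[[0,6.6,0],[0,0,0],0.085],[[0,6.5,0],[0,0.02,0],0.085],[[0,0,0],[0,0.036,0],0.085],[[0,0,0],[0,0.036,0],0.085],[[0,0,0],[0,0.036,0],0.085],[[0,0,0],[0,0.036,0],0.085],[[0,0,0],[0,0.036,0],0.085],[[0,0,0],[0,0.036,0],0.085],[[0,0,0],[0,0.036,0],0.085]]}}

```text
t: 29.3
tcp_pos: [0.5974, 0.0524, 0.1218]
orientation: [3.141, 0.007, -0.061]
force: [-0.1, -0.2, 0.5]
gripper_width: 0.085
grip_force: 0.0
```

>>> {"op": "play_rows", "data": {"deltas": [[[0,0,0],[0,0.036,0],0.085],[[0,0,0],[0,0.036,0],0.085],[[0,0,0],[0,0.036,0],0.085],[[0,0,0],[0,0.036,0],0.085],[[0,0,0],[0,0.01,0],0.085],[[0,0,0],[0,0,0],0.085],[[0,0,0],[0,0,0],0.085]]}}

```text
t: 30.0
tcp_pos: [0.5889, -0.0992, 0.1224]
orientation: [-3.141, 0.006, -0.061]
force: [0.6, -0.1, -0.5]
gripper_width: 0.0852
grip_force: 0.0
```

```bash
python3 plan.py 598.5 -121 -8 -3.5
```

```text
turn deg [-0.02  0.36 -0.01] shift mm (final axes) [ 10.9  21.1 130.4] t 30.0
```

>>> {"op": "play_rows", "data": {"deltas": [[[0,0.35,0],[0.011,0.0212,0],0.085],[[0,0,0],[0,0,0.035],0.085],[[0,0,0],[0,0,0.035],0.085],[[0,0,0],[0,0,0.03],0.085],[[0,0,0],[0,0,0.02],0.085],[[0,0,0],[0,0,0.01],0.085],[[0,0,0],[0,0,0],0.03],[[0,0,0],[0,0,0],0.03],[[0,0,0],[0,0,0],0.03],[[0,0,0],[0,0,0],0.03]]}}

```text
t: 31.0
tcp_pos: [0.5998, -0.122, -0.006]
orientation: [3.141, -0.002, -0.061]
force: [0.0, -2.9, 0.7]
gripper_width: 0.0557
grip_force: 1.5
```

>>> {"op": "play_rows", "data": {"deltas": [[[0,0,0],[0,0,0],0.03],[[0,0,0],[0,0,0],0.03],[[0,0,0],[0,0,0],0.03]]}}

```text
t: 31.3
tcp_pos: [0.5998, -0.1219, -0.006]
orientation: [3.141, -0.002, -0.061]
force: [-1.5, 1.5, 7.4]
gripper_width: 0.0555
grip_force: 25.0
```

>>> {"op": "play_rows", "data": {"deltas": [[[0,0,0],[0,0,-0.015],0.03],[[0,0,0],[0,0,-0.035],0.03],[[0,0,0],[0,0,-0.04],0.03],[[0,0,0],[0,0,-0.04],0.03],[[0,0,0],[-0.004,-0.02,0],0.03],[[0,0,0],[-0.007,-0.036,0],0.03],[[0,0,0],[-0.007,-0.036,0],0.03],[[0,0,0],[-0.007,-0.036,0],0.03],[[0,0,0],[-0.007,-0.036,0],0.03],[[0,0,0],[-0.007,-0.036,0],0.03]]}}

```text
t: 32.3
tcp_pos: [0.5719, 0.0814, 0.1241]
orientation: [-3.141, -0.002, -0.061]
force: [0.2, -0.0, -0.4]
gripper_width: 0.0556
grip_force: 25.0
```

>>> {"op": "play_rows", "data": {"deltas": [[[0,0,0],[-0.007,-0.036,0],0.03],[[0,0,0],[-0.007,-0.036,0],0.03],[[0,0,0],[-0.007,-0.036,0],0.03],[[0,0,0],[-0.007,-0.036,0],0.03],[[0,0,0],[-0.007,-0.036,0],0.03],[[0,0,0],[-0.007,-0.036,0],0.03],[[0,-6.7,0],[-0.007,-0.03,0],0.03],[[0,-6.7,0],[0,0,0],0.03],[[0,-6.6,0],[0,0,0],0.03],[[0,0,0],[0,0,0],0.03]]}}

```text
t: 33.3
tcp_pos: [0.5398, 0.3285, 0.1231]
orientation: [-3.141, 0.351, -0.062]
force: [-0.9, 0.2, -2.1]
gripper_width: 0.0556
grip_force: 25.0
```

```bash
python3 plan.py 536 329 40.1 -3.5 20
```

```text
turn deg [-0.03  0.09 -0.04] shift mm (final axes) [24.8 -0.3 79.3] t 33.3
```

>>> {"op": "play_rows", "data": {"deltas": [[[0,0,0],[0.0125,0,0],0.03],[[0,0,0],[0.0125,0,0.01],0.03],[[0,0,0],[0,0,0.03],0.03],[[0,0,0],[0,0,0.02],0.03],[[0,0,0],[0,0,0.01],0.03],[[0,0,0],[0,0,0.006],0.03],[[0,0,0],[0,0,0.002],0.03],[[0,0,0],[0,0,0],0.03]]}}

```text
t: 34.1
tcp_pos: [0.5358, 0.3291, 0.0415]
orientation: [-3.141, 0.347, -0.061]
force: [0.2, -0.6, -1.0]
gripper_width: 0.0555
grip_force: 25.0
```

```bash
python3 plan.py 536 329 40.1 -3.5 20
```

```text
turn deg [-0.02 -0.11  0.01] shift mm (final axes) [0.6 0.  1.2] t 34.1
```

>>> {"op": "play_rows", "data": {"deltas": [[[0,0,0],[0,0,0.0015],0.03],[[0,0,0],[0,0,0],0.03],[[0,0,0],[0,0,0],0.08],[[0,0,0],[0,0,0],0.08],[[0,0,0],[0,0,0],0.08],[[0,0,0],[0,0,0],0.08],[[0,0,0],[0,0,-0.03],0.08],[[0,0,0],[0,0,-0.04],0.08],[[0,0,0],[0,0,-0.04],0.08],[[0,0,0],[0,0,-0.02],0.08]]}}

```text
t: 35.1
tcp_pos: [0.5812, 0.3266, 0.1653]
orientation: [-3.14, 0.345, -0.061]
force: [0.2, -0.0, 0.1]
gripper_width: 0.08
grip_force: 0.0
```

>>> {"op": "play_rows", "data": {"deltas": [[[0,6.6,0],[0,0,-0.03],0.08],[[0,6.6,0],[0,0,-0.03],0.08],[[0,6.6,0],[0,0.02,0],0.08],[[0,0,0],[-0.01,0.03,0],0.08],[[0,0,0],[-0.01,0.03,0],0.08],[[0,0,0],[-0.01,0.03,0],0.08],[[0,0,0],[-0.01,0.03,0],0.08],[[0,0,0],[-0.01,0.03,0],0.08],[[0,0,0],[0,0.03,0],0.08],[[0,0,0],[0,0,0],0.08]]}}

```text
t: 36.1
tcp_pos: [0.5336, 0.1262, 0.2195]
orientation: [3.141, 0.003, -0.063]
force: [0.2, 0.5, 0.5]
gripper_width: 0.0796
grip_force: 0.0
```

```bash
python3 - <<'E'
from h import *
o=[]
for n in ('top','scene'):
    p,d,c=snap(n); o.append(cv2.cvtColor(p,cv2.COLOR_RGB2BGR))
    if n=='top':
        P=pts(d,c)
        for a in ((350,440,145,245,.011),(100,175,145,260,.03)): comp(P,d,*a); print()
cv2.imwrite('pics/top2.png',cv2.resize(o[0][130:270,90:450],None,fx=2.2,fy=2.2)); cv2.imwrite('pics/scene2.png',cv2.resize(o[1][150:300,80:470],None,fx=2,fy=2))
E
```

```text
px [392. 195.] n 1002 ctr 528.8 -340.9 mean [ 531. -337.   16.] wh [189. 220.] a 88.6 z50,95 [16. 20.]
px [408. 175.] n 335 ctr 582.5 -370.8 mean [ 581. -366.   57.] wh [43. 42.] a 74.1 z50,95 [65. 69.]
px [370. 196.] n 422 ctr 528.9 -278.7 mean [ 529. -277.   26.] wh [28. 99.] a 89.0 z50,95 [27. 31.]
px [403. 215.] n 264 ctr 477.9 -365.9 mean [ 479. -366.   18.] wh [59. 41.] a 0.1 z50,95 [18. 21.]

px [123. 220.] n 1318 ctr 415.0 345.3 mean [462. 357.  77.] wh [73. 58.] a 85.3 z50,95 [ 80. 100.]
```

View pics/top2.png

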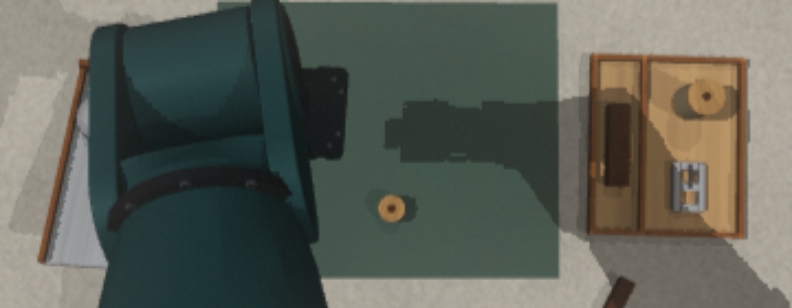

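View pics/scene2.png

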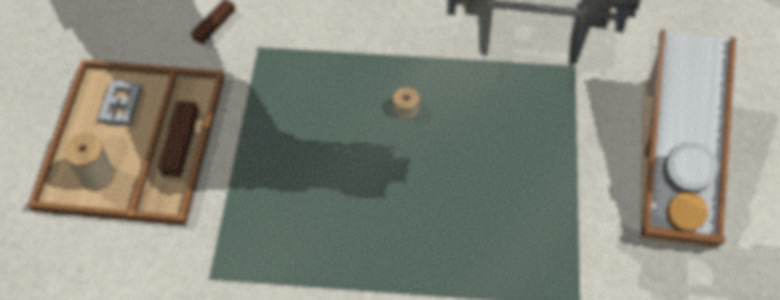

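All three tray parts sit where they should. In the scene crop the tin (690,167) lies against the cake (688,212) on the chute. I'll check those two numerically, then hand in.

```bash
python3 - <<'E'
from h import *
z=dict(np.load('scene.npz')); P=pts(z['d'],z)*1000; p=z['p']
y=np.radians(-3.5)
Q=P.copy(); a=P[...,0]-500; b=P[...,1]-331; Q[...,0]=a*np.cos(y)+b*np.sin(y); Q[...,1]=-a*np.sin(y)+b*np.cos(y)
h=(Q[...,2]-(58.1-Q[...,0]*np.tan(np.radians(20))))*np.cos(np.radians(20))
for lo,hi,n,H in ((28,45,'tin',34),(18,28,'cake',24)):
    m=(h>lo)&(h<hi)&(abs(Q[...,1])<40)&(Q[...,0]>(-10 if n=='tin' else 65))&(Q[...,0]<130)&(z['d']>0)
    q=Q[m]; t=q[abs(h[m]-H)<4]; (cx,cy),wh,_=cv2.minAreaRect(t[:,:2].astype(np.float32))
    print(n,len(t),'top ctr',cx,cy,wh,'h',np.median(h[m]),'centre x',cx-H/2*np.sin(np.radians(20)))
E
```

```text
tin 462 top ctr 56.88328170776367 -0.8231544494628906 (51.079505920410156, 54.162315368652344) h 34.08359855304779 centre x 51.06893927122731
cake 308 top ctr 97.98204803466797 1.2239112854003906 (76.94983673095703, 56.29566192626953) h 23.625548497240388 centre x 93.87780631475994
```

The tin and cake are within tolerance on the chute: centre x is about 51 mm for the tin and 94 mm for the cake, both flat and centred.

```bash
python3 -c "
from station import r
print(r.job_done())"
```

```text
the job is handed in; nothing more can be done
None
```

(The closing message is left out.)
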